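Light the cookie griddle from its control plate

TASK

Light the fortune-cookie griddle: first push the white-barred end of the black rocker switch fully down, next push the blue gas plunger fully in so that it stays in, and then press the green spark button all the way down. Finish while still holding the green button fully down with the fingertips, as one must for the pilot flame to catch. Nothing needs gripping: do not press a later control before the one ahead of it is done, and leave the bowl, the tub and the bottle standing where they are.

Things in the scene. Friction and masses are not known exactly. Their poses are not given: they have to be found in the camera images.
- panel: Fixed aluminium plate, 140 (x) by 360 (y) by 8 mm thick, lying on the steel counter; it carries three grey control boxes in a row along its y, about 115 mm apart, in any order. Origin at the centre of its underside, z up; the boxes are square to it within 0.2 rad. The box tops lie 58 mm above the counter
- rocker (a joint): Black rocker switch paddle (70 by 34 mm, 10 mm thick) on a grey box 100 by 78 mm, pivoted across its middle, pivot 72 mm above the counter. 0 rad (off) with the white-barred end raised, 0.4 rad (on) with that end fully down; starts between 0 and 0.06. Friction (about 0.07 N m) keeps it wherever it is left; a push of about 3 to 5 N moves it
- rocker_on_end (a point): Point on the top face of the rocker near the end with the white bar, on its middle line, 26 mm from the pivot and 9 mm from the end; it moves with the paddle: about 82 mm above the counter when off, about 72 mm when fully on. Its x axis points along the paddle from this end to the other end (marked by a red dot)
- gas (a joint): Blue round push plunger (head 42 mm across, 10 mm thick) on a grey box 80 mm square with a brass collar. 0 when out, 0.010 m when fully in (down); starts between 0 and 0.0015. No spring: friction of about 4 N keeps it wherever it is left
- gas_top (a point): Centre of the top face of the blue plunger; it moves with it: 86 mm above the counter when out, 76 mm when fully in
- spark (a joint): Green round spring button (38 mm across) on a grey box 80 mm square, in a dark steel ring of 54 mm whose top is 70 mm above the counter. 0 when up, 0.008 m fully down; the spring takes about 2 N to start and 6 N at the bottom and returns it when let go
- spark_top (a point): Centre of the top face of the green button; it moves with it: 82 mm above the counter when up, 74 mm when fully down
- bowl_mid (a point): Centre, half-way up, of a loose round steel bowl, 100 mm across and 30 mm high, on the counter beside the plate. To be left alone
- tub_mid (a point): Centre, half-way up, of a loose yellow plastic tub, 84 mm across and 75 mm high, on the counter beside the plate. To be left alone
- oil_mid (a point): Centre, half-way up, of a loose amber bottle with a white cap, 54 mm across and 140 mm high, on the counter beside the plate. To be left alone

How it is judged:
On the way, in this order (a step that is already met when the one before it is completed fails the run):
1. the rocker is on: its white-barred end is fully down (value of joint rocker above 0.34 rad), for 0.1 s.
2. the blue plunger is fully in (value of joint gas above 0.0085 m), for 0.1 s.
3. the green button is fully down under the fingers (value of joint spark above 0.0065 m and contact force between the fingers and spark above 1.5 N), for 0.2 s.
At the end, for the whole second after the job is handed in: The rocker is on (above 0.34 of 0.4 rad), the blue plunger is in (above 8.5 of 10 mm), and the fingers are holding the green button down (above 6.5 of 8 mm, pushing with more than 1.5 N) (all of step 3 and value of joint rocker above 0.34 rad and value of joint gas above 0.0085 m); the arm keeps its last pose, push and grip.
It fails at once if the blue plunger is pushed (beyond 4 mm) while the rocker is not on (value of joint gas above 0.004 m and value of joint rocker below 0.32 rad).
It fails at once if the green button is pressed (beyond 3 mm) while the rocker is not on or the blue plunger is not in (value of joint spark above 0.003 m and (value of joint rocker below 0.32 rad or value of joint gas below 0.008 m)).
It fails at once if the bowl, tub or bottle is lifted, tipped or moved by more than 20 mm (distance of any of bowl_mid, tub_mid, oil_mid from where it was at the start of the episode above 0.02 m).
It also fails if it takes over 40 s, if anything falls off the work surface, if the arm or the gripper's body presses on something with over 40 N, if the wrist force passes 120 N, or if a joint passes its speed limit or range.

ROBOT

A 6-joint arm with a two-finger parallel gripper is mounted at the origin on the work surface. World frame = base frame: x ahead of the robot, y to its left, z up, the work surface at z = 0. Lengths are in m, angles in rad, forces in N, time in s.
With the tool pointing down it reaches from about 0.325 to 0.875 m from the base axis. Payload 4.4 kg.
Tool frame: the origin (TCP) lies at the very end of the fingers, on their centre line; the grasp point (between the pads) lies 19 mm behind it; z points along the fingers, x is the direction in which the jaws open and shut, and the axes are right-handed (so a half turn about z gives the same grasp; the last joint's range is limited). The gripper opens to 85 mm and grips with 20 to 120 N. Pads are 22 mm wide; open, the fingers measure 114 mm over their backs; the gripper's body (76 mm by 85 mm) begins 54 mm behind the grasp point. The pads swing forward as they close: fully open they stand 13 mm farther back than shut.
Start: joints at [-1.397, 0.207, 1.542, -0, 1.393, -0.15], TCP at [0.183, -0.545, 0.231] pointing down, gripper open.
Joint ranges: [-2.73, 2.73], [-0.86, 2.22], [0.23, 2.46], [-1.11, 4.25], [0.08, 2.63], [-2.82, 2.82]. Speed limits (rad/s): [2.79, 2.79, 3.14, 3.14, 3.14, 3.14].

INTERFACE

Orientations are given as [roll, pitch, yaw] about the fixed x, y, z axes, in that order (R = Rz(yaw) Ry(pitch) Rx(roll)).
In Python, from rig import * gives the robot as it stands.
- The arm moves only by the shell command python3 -m handwheel 'ROWS' [FORCE]. ROWS is JSON, a list of rows, each a list of 7 numbers: the finger opening in mm, from 0 to 85.4, then the shift along the tool's x, y, z in mm, then the turn, a rotation vector about the tool's x, y, z in degrees. In form: [[claw, x, y, z, rx, ry, rz], ...]. A call has 1 to 10 rows; each row is the pose to reach, as a shift and turn from the pose commanded when the call began, along the tool's axes at that moment; what a row does not reach only later rows make up. A row lasts 1/12 s, in which the tool goes at most 41.7 mm and 7.16 degrees, less where a joint would pass 70% of its speed; a pose out of reach is approached as far as the arm can. A call with a gripper value outside its range is refused whole. The fingers move at their own pace and stop on an object; FORCE is the grip in N (left out, the last holds). Time passes only in rows, so rows that repeat a pose let the fingers close. It gives the time, the measured TCP pose, the force and the opening at its end, in the units of the state.
- get_state(): the state, without advancing time (a new reading comes with each control period).
- camera(name): name is "scene" or "side" or "wrist"; returns a dict with "img" (420x560x3 uint8, blue, green, red), "range_z" (420x560 float32, m along the optical axis (not along the pixel's ray), 0 where there is no reading), "camera_matrix" (3x3 intrinsics, pixels), "world_from_camera" (4x4, takes a point from camera to world coordinates); the wrist camera has in their place "hand_eye" (4x4, takes a point from camera to tool coordinates, whose origin is the TCP and whose axes are the tool frame's). Camera axes: x right, y down, z forward; pixel columns grow to the right and rows downward; lengths in m; the calibration is good to about 2 mm. The wrist camera is an equidistant fisheye: a pixel r from the principal point sees the ray r / f radians off the axis. A picture is of the moment at which its call begins: read the wrist's pose just before it.
- close_job(): hands the job in, once; it reports no verdict.
The state is a dict: "time": time; "joints": joint angles; "qd": joint speeds; "joint_efforts": joint torques, N m; "position": TCP position; "tcp_rot": TCP orientation; "contact_force": force on the tool from outside, world axes, zero at the start; "torque": the same for the moment, N m; "gripper_width": finger opening in m.
Only numpy, scipy, OpenCV 4.12 (cv2) and the standard library are available. Lean on these libraries where they do the work, as an engineer would, in place of code of your own. Each camera call takes 0.05 s, during which the arm holds its last target. There are 200 camera calls.

## Working session

There is one attempt and no reset: what is moved stays moved. The work goes in short steps, Python scripts to look and compute and a shell command to move; the robot and the scene stay as the last step left them, time stands still between calls to the robot, and variables do not carry over. Pictures are saved under pics/ and viewed, about 8 in all and at most 12, crops included, and the job is handed in when it is done.

```bash
mkdir -p pics; python3 - <<'E'
from rig import *
import cv2,numpy as np
s=get_state();print(s)
for n in("scene","side"):
    c=camera(n);cv2.imwrite(f"pics/{n}0.png",c["img"]);np.savez(f"{n}0.npz",**c);print(n,c["camera_matrix"],c["world_from_camera"])
E
```

```text
{'time': 0.0, 'joints': array([-1.39653538e+00,  2.07404703e-01,  1.54300339e+00,  4.41476349e-06,
        1.39350033e+00, -1.50526629e-01]), 'qd': array([ 0.00047656, -0.00116183,  0.0007861 , -0.00176711,  0.00206024,
       -0.00077722]), 'joint_efforts': array([-1.10961315e-03, -3.83037043e+01, -2.91599160e+01, -2.48359120e-04,
        1.05655383e-02, -1.97761892e-06]), 'position': array([ 0.18332637, -0.54417081,  0.23011101]), 'tcp_rot': array([-3.14124109e+00,  2.28893059e-03, -1.24600913e+00]), 'contact_force': array([ 0.19742833,  0.88304314, -0.85194203]), 'torque': array([1.32773205e-02, 1.92755862e-05, 4.23978214e-02]), 'gripper_width': 0.08516878874168775}
scene [[537.30573718   0.         283.8994054 ]
 [  0.         537.30573718 214.12388431]
 [  0.           0.           1.        ]] [[-0.6831392   0.62024519 -0.38550841  0.94157221]
 [ 0.73028575  0.57883633 -0.36281018  0.36746131]
 [-0.00188499 -0.52938116 -0.84838201  0.90867113]
 [ 0.          0.          0.          1.        ]]
side [[449.51774649   0.         281.94431568]
 [  0.         449.51774649 212.58819474]
 [  0.           0.           1.        ]] [[-0.98403148 -0.08585607  0.15591915  0.50020997]
 [-0.17774546  0.42766229 -0.88629088  0.59138687]
 [ 0.00941271 -0.89985204 -0.43609369  0.38079685]
 [ 0.          0.          0.          1.        ]]
```

View pics/scene0.png

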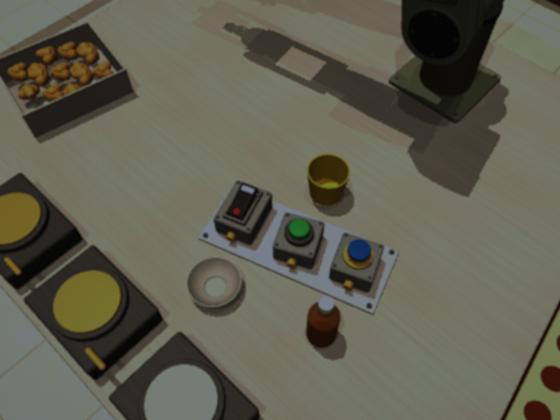

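View pics/side0.png

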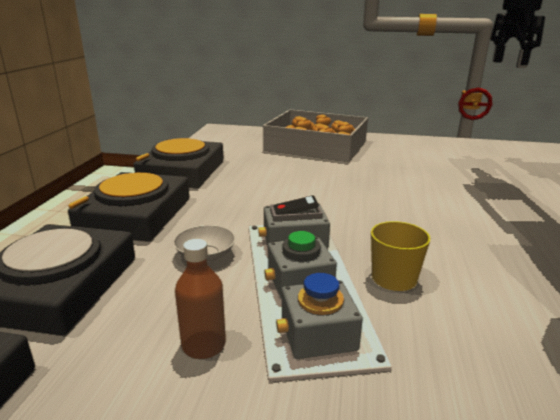

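The scene view shows the rocker at about (243,203), with its white bar at (248,188) and red dot at (237,211). Green is at (299,228), blue at (359,250), the tub at (328,178), the bowl at (215,285) and the bottle at (323,322). The side view shows the same layout, with the white end toward the robot.

```bash
cat > h.py <<'E'
import numpy as np,cv2
def load(n): return dict(np.load(n+"0.npz"))
def ray(c,uv,z):
    K,T=c["camera_matrix"],c["world_from_camera"]
    d=T[:3,:3]@np.linalg.solve(K,[uv[0],uv[1],1.]);o=T[:3,3]
    return o+d*(z-o[2])/d[2]
def blobs(c,box,f):
    h=cv2.cvtColor(c["img"],cv2.COLOR_BGR2HSV).astype(int);m=f(h[...,0],h[...,1],h[...,2])
    k=np.zeros_like(m);x0,y0,x1,y1=box;k[y0:y1,x0:x1]=m[y0:y1,x0:x1]
    n,l,s,ce=cv2.connectedComponentsWithStats(k.astype(np.uint8))
    i=1+np.argmax(s[1:,4]);return ce[i],s[i]
E
python3 - <<'E'
from h import *
F=dict(green=(lambda h,s,v:(h>45)&(h<75)&(s>120)&(v>60),.081),blue=(lambda h,s,v:(h>100)&(h<130)&(s>130)&(v>60),.085),
 white=(lambda h,s,v:(v>130)&(s<90),.082),red=(lambda h,s,v:((h<8)|(h>172))&(s>140)&(v>80),.073),
 )
B=dict(scene=dict(green=(275,205,325,255),blue=(335,230,385,275),white=(238,180,262,200),red=(225,200,250,222)),
 side=dict(green=(270,220,330,265),blue=(295,265,350,310),white=(302,190,322,212),red=(270,198,295,216)))
for n in B:
    c=load(n)
    for k in F:
        try: ce,s=blobs(c,B[n][k],F[k][0]);print(n,k,ce.round(1),s,ray(c,ce,F[k][1]).round(4))
        except Exception as e: print(n,k,e)
c=load("scene")
for nm,uv,z in[("tub",(328,165),.075),("bowl",(215,278),.03),("cap",(327,304),.14),
  ("pl1",(206,236),.008),("pl2",(370,305),.008),("pl3",(391,252),.008)]: print(nm,ray(c,uv,z).round(3))
a=cv2.resize(c["img"][170:280,190:400],None,fx=3.8,fy=3.8,interpolation=cv2.INTER_CUBIC);cv2.imwrite("pics/crop.png",cv2.convertScaleAbs(a,alpha=1.6))
E
```

```text
scene green [298.6 227.5] [289 219  21  18 289] [0.5681 0.0521 0.081 ]
scene blue [358.9 249.2] [348 240  23  20 349] [0.5309 0.1594 0.085 ]
scene white [246.9 188.8] [242 186  11   6  32] [ 0.5723 -0.0746  0.082 ]
scene red [235.8 210.9] [233 209   6   5  25] [ 0.6172 -0.0594  0.073 ]
side green [301.2 239.7] [288 231  27  20 400] [0.5666 0.0602 0.081 ]
side blue [320.9 283.5] [304 273  35  24 613] [0.5295 0.1639 0.085 ]
side white [312.6 195.8] [302 190  20  20 225] [ 0.5686 -0.0885  0.082 ]
side red [281. 206.] [277 204   9   5  35] [ 0.6161 -0.0579  0.073 ]
tub [ 0.422 -0.003  0.075]
bowl [ 0.725 -0.006  0.03 ]
cap [0.666 0.197 0.14 ]
pl1 [ 0.671 -0.094  0.008]
pl2 [0.567 0.225 0.008]
pl3 [0.456 0.188 0.008]
```

View pics/crop.png

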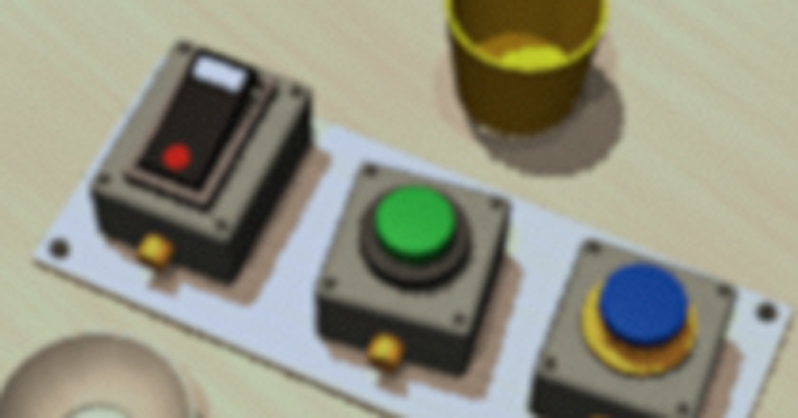

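```bash
cat >> h.py <<'E'
from scipy.spatial.transform import Rotation as Ro
def shift(s,p):
    return (Ro.from_euler("xyz",s["tcp_rot"]).inv().apply(np.array(p)-s["position"])*1000).round(1)
E
python3 - <<'E'
from h import *
from rig import get_state
for n,d in dict(scene=dict(white=(248,189),red=(236,211),green=(299,226),blue=(359,249)),side=dict(white=(312,200),green=(301,238),blue=(321,281))).items():
    c=load(n)
    for k,(u,v) in d.items():
        z=np.median(c["range_z"][v-1:v+2,u-1:u+2]);T=c["world_from_camera"]
        print(n,k,(T[:3,:3]@(np.linalg.solve(c["camera_matrix"],[u,v,1])*z)+T[:3,3]).round(4))
print(shift(get_state(),[.570,-.075,.150]))
E
```

```text
scene white [ 0.571  -0.0732  0.0814]
scene red [ 0.6159 -0.0605  0.0701]
scene green [0.5656 0.0506 0.0816]
scene blue [0.5301 0.1591 0.0843]
side white [ 0.5676 -0.0716  0.0819]
side green [0.5676 0.0558 0.0811]
side blue [0.53   0.1575 0.084 ]
[-321.1 -516.1   81. ]
```

```bash
python3 -m handwheel '[[0,-193,-310,0,0,0,0],[0,-193,-310,0,0,0,0],[0,-193,-310,0,0,0,0],[0,-193,-310,0,0,0,0],[0,-193,-310,0,0,0,0],[0,-193,-310,0,0,0,0],[0,-193,-310,0,0,0,0],[0,-193,-310,0,0,0,0],[0,-193,-310,0,0,0,0],[0,-193,-310,0,0,0,0]]' 20
python3 -m handwheel '[[0,-128,-206,0,0,0,0],[0,-128,-206,0,0,0,0],[0,-128,-206,0,0,0,0],[0,-128,-206,0,0,0,0],[0,-128,-206,0,0,0,0],[0,-128,-206,0,0,0,0],[0,-128,-206,80,0,0,0],[0,-128,-206,80,0,0,0],[0,-128,-206,80,0,0,0],[0,-128,-206,80,0,0,0]]'
python3 - <<'E'
from h import *
from rig import *
s=get_state();print(s["position"],s["tcp_rot"],shift(s,[.570,-.074,.09]))
for n in("wrist","side"):
    c=camera(n);cv2.imwrite(f"pics/{n}1.png",c["img"])
E
```

```text
time: 0.93
position: [0.4183, -0.2582, 0.2309]
tcp_rot: [-3.14, 0.002, -1.239]
contact_force: [-0.9, -0.3, -0.4]
gripper_width: 0.0003
time: 1.77
position: [0.5673, -0.0757, 0.1483]
tcp_rot: [3.135, 0.004, -1.246]
contact_force: [0.3, -0.3, 0.1]
gripper_width: 0.0
[ 0.5673451  -0.07572258  0.1483323 ] [ 3.13499088  0.00431192 -1.24619153] [-0.5 -3.5 58.3]
```

View pics/side1.png

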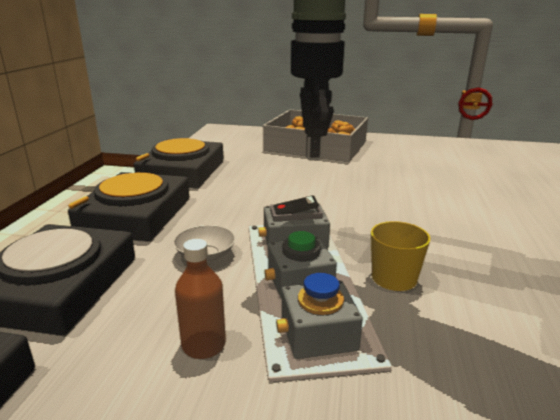

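View pics/wrist1.png

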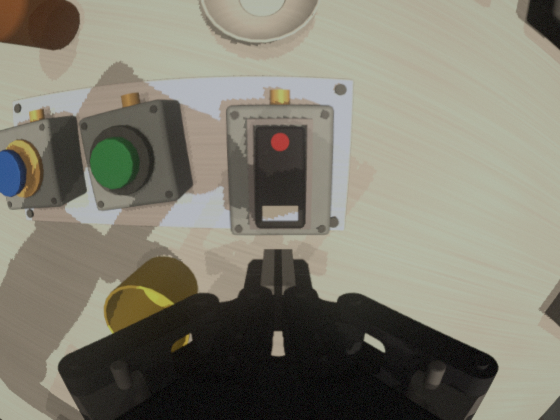

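The fingers are shut and lined up laterally with the paddle: the white bar is at (280,213), the tips at (279,265), and the red dot at (280,142) in the wrist view. Nothing else is close by, so I'm going down.

```bash
python3 -m handwheel '[[0,-0.5,-2,35,0,0,0],[0,-0.5,-2,58,0,0,0],[0,-0.5,-2,62,0,0,0],[0,-0.5,-2,65,0,0,0],[0,-0.5,-2,68,0,0,0],[0,-0.5,-2,70,0,0,0],[0,-0.5,-2,72,0,0,0],[0,-0.5,-2,72,0,0,0]]'
```

```text
time: 2.53
position: [0.5732, -0.0758, 0.081]
tcp_rot: [-3.139, -0.003, -1.246]
contact_force: [-0.1, -1.5, 2.0]
gripper_width: -0.0002
```

```bash
python3 -m handwheel '[[0,0,0,1.5,0,0,0],[0,0,0,3,0,0,0],[0,0,0,3,0,0,0]]'; python3 -m handwheel '[[0,0,0,1.5,0,0,0],[0,0,0,3,0,0,0],[0,0,0,3,0,0,0]]'; python3 -m handwheel '[[0,0,0,1,0,0,0],[0,0,0,2,0,0,0],[0,0,0,2,0,0,0]]'
```

```text
time: 2.78
position: [0.5725, -0.0755, 0.0769]
tcp_rot: [-3.14, -0.002, -1.246]
contact_force: [-1.0, -2.5, 2.8]
gripper_width: 0.0001
time: 3.03
position: [0.5719, -0.0757, 0.0738]
tcp_rot: [3.141, -0.001, -1.246]
contact_force: [-2.0, -3.3, 5.8]
gripper_width: -0.0001
time: 3.28
position: [0.572, -0.0758, 0.0736]
tcp_rot: [3.141, -0.001, -1.246]
contact_force: [-6.0, -2.1, 15.0]
gripper_width: 0.0
```

The force jumped to 15 N with almost no further travel, so the rocker is at its stop. I'll retract and check.

```bash
python3 -m handwheel '[[0,0,0,0.7,0,0,0],[0,0,0,0.7,0,0,0],[0,0,0,-20,0,0,0],[0,0,0,-50,0,0,0],[0,-60,0,-50,0,0,0],[0,-100,0,-50,0,0,0],[0,-100,0,-50,0,0,0],[0,-100,0,-50,0,0,0]]'
python3 - <<'E'
from h import *
from rig import *
s=get_state();print(s["position"],shift(s,[.530,.159,.13]),shift(s,[.567,.054,.13]))
for n in("scene","side"):
    c=camera(n);cv2.imwrite(f"pics/{n}2.png",c["img"])
    for k,(u,v) in dict(scene=dict(white=(248,189),red=(236,211)),side=dict(white=(312,201),red=(281,206)))[n].items():
        T=c["world_from_camera"]
        for dv in(-1,1,3):
            z=np.median(c["range_z"][v+dv-1:v+dv+2,u-1:u+2])
            print(n,k,dv,(T[:3,:3]@(np.linalg.solve(c["camera_matrix"],[u,v+dv,1])*z)+T[:3,3]).round(4))
a=np.hstack([load("side")["img"][180:260,230:340],cv2.imread("pics/side2.png")[180:260,230:340]])
cv2.imwrite("pics/crop2.png",cv2.convertScaleAbs(cv2.resize(a,None,fx=3.5,fy=3.5,interpolation=cv2.INTER_CUBIC),alpha=1.4))
E
```

```text
time: 3.95
position: [0.5374, 0.0239, 0.1203]
tcp_rot: [3.139, 0.004, -1.242]
contact_force: [-0.2, -0.2, 0.4]
gripper_width: 0.0001
[0.53736727 0.02391433 0.12033171] [-130.3  -36.6   -9.3] [-18.9 -37.7  -9.7]
scene white -1 [ 0.564  -0.0813  0.0694]
scene white 1 [ 0.5679 -0.0773  0.0708]
scene white 3 [ 0.5715 -0.0736  0.0716]
scene red -1 [ 0.619  -0.056   0.0819]
scene red 1 [ 0.6221 -0.0527  0.0823]
scene red 3 [ 0.6239 -0.0513  0.0789]
side white -1 [ 0.5861 -0.2535 -0.    ]
side white 1 [ 0.5692 -0.0884  0.0707]
side white 3 [ 0.5682 -0.0801  0.0709]
side red -1 [ 0.6138 -0.0451  0.0808]
side red 1 [ 0.6135 -0.0435  0.0781]
side red 3 [ 0.6134 -0.0432  0.0747]
```

View pics/crop2.png

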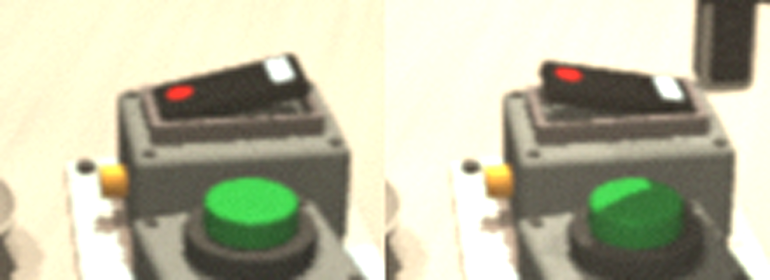

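The rocker is clearly on: the white end is now the low one at about 71 mm, and the red end is at 82 mm. Next is the blue plunger.

```bash
python3 -m handwheel '[[0,-40,-12,0,0,0,0],[0,-80,-24,0,0,0,0],[0,-120,-34,0,0,0,0],[0,-130,-36.5,0,0,0,0],[0,-130,-36.5,10,0,0,0],[0,-130,-36.5,25,0,0,0],[0,-130,-36.5,25,0,0,0],[0,-130,-36.5,25,0,0,0]]'
python3 - <<'E'
from h import *
from rig import *
s=get_state();print(s["position"],shift(s,[.530,.159,.086]))
E
```

```text
time: 4.72
position: [0.5322, 0.1528, 0.0946]
tcp_rot: [3.138, 0.0, -1.248]
contact_force: [0.1, -0.1, 0.4]
gripper_width: 0.0
[0.53216142 0.152774   0.09455165] [-6.6  0.   8.6]
```

```bash
python3 -m handwheel '[[0,-5,0,2,0,0,0],[0,-5,0,6,0,0,0],[0,-5,0,9,0,0,0],[0,-5,0,11,0,0,0],[0,-5,0,13,0,0,0],[0,-5,0,15,0,0,0],[0,-5,0,15,0,0,0]]';python3 -m handwheel '[[0,0,0,1.5,0,0,0],[0,0,0,3,0,0,0],[0,0,0,3,0,0,0]]'
```

```text
time: 5.3
position: [0.5315, 0.1592, 0.0814]
tcp_rot: [-3.141, -0.0, -1.246]
contact_force: [0.5, -0.3, 0.9]
gripper_width: -0.0002
time: 5.55
position: [0.5316, 0.1592, 0.0783]
tcp_rot: [-3.141, -0.0, -1.246]
contact_force: [-0.3, -2.0, 3.2]
gripper_width: 0.0001
```

```bash
python3 -m handwheel '[[0,0,0,1,0,0,0],[0,0,0,2,0,0,0],[0,0,0,2,0,0,0]]';python3 -m handwheel '[[0,0,0,1,0,0,0],[0,0,0,2,0,0,0],[0,0,0,2,0,0,0]]'
```

```text
time: 5.8
position: [0.5316, 0.1593, 0.0762]
tcp_rot: [-3.141, -0.0, -1.246]
contact_force: [0.4, -1.4, 1.9]
gripper_width: 0.0
time: 6.05
position: [0.5317, 0.1593, 0.0759]
tcp_rot: [-3.142, -0.0, -1.246]
contact_force: [-4.6, -2.1, 12.4]
gripper_width: -0.0001
```

The plunger is at its stop (12 N, z 0.076). I'll retract, move over the green button and check.

```bash
python3 -m handwheel '[[0,0,0,1,0,0,0],[0,0,0,1,0,0,0],[0,0,0,-15,0,0,0],[0,0,0,-35,0,0,0],[0,40,0,-35,0,0,0],[0,80,0,-35,0,0,0],[0,110,0,-35,0,0,0],[0,110,0,-35,0,0,0],[0,110,0,-35,0,0,0]]'
python3 - <<'E'
from h import *
from rig import *
s=get_state();print(s["position"],shift(s,[.567,.0535,.082]))
for n in("scene","side"):
    c=camera(n);cv2.imwrite(f"pics/{n}3.png",c["img"])
    for k,(u,v) in dict(scene=dict(blue=(359,251),white=(248,190)),side=dict(blue=(321,286),white=(312,204)))[n].items():
        z=np.median(c["range_z"][v-1:v+2,u-1:u+2]);T=c["world_from_camera"]
        print(n,k,(T[:3,:3]@(np.linalg.solve(c["camera_matrix"],[u,v,1])*z)+T[:3,3]).round(4))
a=np.hstack([load("side")["img"][180:350,230:380],cv2.imread("pics/side3.png")[180:350,230:380]])
cv2.imwrite("pics/crop3.png",cv2.convertScaleAbs(cv2.resize(a,None,fx=2.6,fy=2.6,interpolation=cv2.INTER_CUBIC),alpha=1.4))
E
```

```text
time: 6.8
position: [0.5668, 0.0542, 0.1088]
tcp_rot: [-3.141, 0.001, -1.249]
contact_force: [-0.1, 1.2, 0.1]
gripper_width: 0.0001
[0.56678355 0.05418177 0.10875502] [ 0.7  0.  26.8]
scene blue [0.5283 0.1591 0.0744]
scene white [ 0.5679 -0.0772  0.0708]
side blue [0.5298 0.1551 0.0755]
side white [ 0.5678 -0.0766  0.0725]
```

View pics/crop3.png

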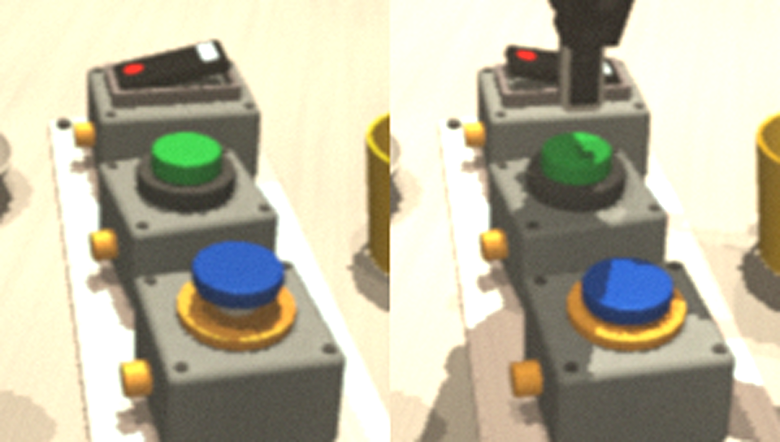

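The blue plunger is fully in (top about 75 mm), the rocker is still on, and the fingers are over the green button. Now I'll press the green button.

```bash
python3 -m handwheel '[[0,0,0,15,0,0,0],[0,0,0,24,0,0,0],[0,0,0,27,0,0,0],[0,0,0,29,0,0,0],[0,0,0,31,0,0,0],[0,0,0,33,0,0,0],[0,0,0,33,0,0,0]]';python3 -m handwheel '[[0,0,0,1.5,0,0,0],[0,0,0,3,0,0,0],[0,0,0,3,0,0,0]]'
```

```text
time: 7.48
position: [0.5663, 0.0559, 0.0765]
tcp_rot: [3.142, 0.001, -1.246]
contact_force: [-2.4, 2.1, 4.8]
gripper_width: -0.0
time: 7.73
position: [0.5669, 0.0555, 0.0742]
tcp_rot: [-3.141, 0.0, -1.246]
contact_force: [-3.1, 3.4, 5.1]
gripper_width: -0.0
```

```bash
python3 -m handwheel '[[0,0,0,1,0,0,0],[0,0,0,1.5,0,0,0],[0,0,0,1.5,0,0,0]]';python3 -m handwheel '[[0,0,0,0.5,0,0,0],[0,0,0,0.5,0,0,0],[0,0,0,0.5,0,0,0],[0,0,0,0.5,0,0,0],[0,0,0,0.5,0,0,0]]'
python3 - <<'E'
from h import *
from rig import *
for n in("scene","side"):
    c=camera(n);cv2.imwrite(f"pics/{n}4.png",c["img"])
    for k,(u,v) in dict(scene=dict(blue=(359,251)),side=dict(blue=(321,286),white=(312,204)))[n].items():
        z=np.median(c["range_z"][v-1:v+2,u-1:u+2]);T=c["world_from_camera"]
        print(n,k,(T[:3,:3]@(np.linalg.solve(c["camera_matrix"],[u,v,1])*z)+T[:3,3]).round(4))
a=cv2.imread("pics/side4.png")[170:400,160:440]
cv2.imwrite("pics/crop4.png",cv2.convertScaleAbs(cv2.resize(a,None,fx=2.5,fy=2.5,interpolation=cv2.INTER_CUBIC),alpha=1.4))
s=get_state();print(s["position"],s["contact_force"])
E
```

```text
time: 7.98
position: [0.567, 0.0555, 0.074]
tcp_rot: [-3.141, 0.0, -1.246]
contact_force: [-6.0, 2.3, 13.3]
gripper_width: 0.0
time: 8.4
position: [0.567, 0.0555, 0.0739]
tcp_rot: [-3.141, 0.0, -1.246]
contact_force: [-7.1, 1.6, 15.5]
gripper_width: -0.0003
scene blue [0.5289 0.1594 0.0756]
side blue [0.5298 0.1549 0.0753]
side white [0.5486 0.1134 0.1602]
[0.56699661 0.05551933 0.07392225] [-8.0789379   2.15050172 15.43101172]
```

View pics/crop4.png

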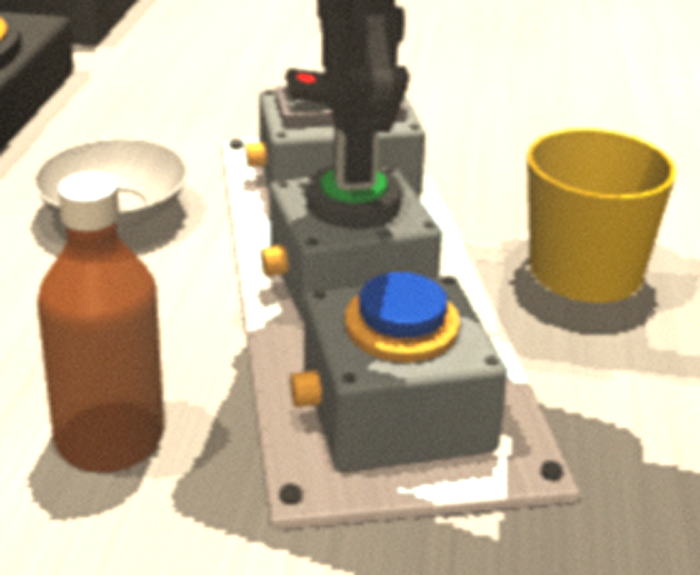

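The green button is fully down under the fingers at z 73.9 mm and 15 N. The blue plunger is in, the red end of the rocker is up, and the bowl, tub and bottle haven't moved. Handing in.

```bash
python3 -c "
from rig import *
print(close_job())"
```

```text
the job is handed in; nothing more can be done
None
```

The griddle job is done and handed in at about 8.5 s on the robot's clock. With the fingers shut, I pressed the rocker's white-barred end down to its stop, then the blue plunger to its stop. I ended on the green button and am still holding it down.

**Last checks:**
- **Rocker:** after pressing, the white end read about 71 mm and the red end about 82 mm, so it is on. In the final picture the fingers hid the white end, so its depth reading there hit the gripper and is no use. The red end was still visibly raised.
- **Blue plunger:** its top read about 75.5 mm in both views, which is fully in.
- **Green button:** the fingertips were at 73.9 mm, pressing with about 15 N. The button's bottom is 74 mm.
- **Bowl, tub and bottle:** they are standing and looked unmoved in the pictures; I did not measure their positions again.

Nothing failed. `close_job()` gives no verdict, so I can't confirm how it was scored.

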